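# Pin the specimen easel upright and stand the track slab on it

## Robot

A 6-joint arm with a two-finger parallel gripper is mounted at the origin on the work surface. World frame = base frame: x ahead of the robot, y to its left, z up, the work surface at z = 0. Lengths are in m, angles in degrees, forces in N, time in s.
With the tool pointing down it reaches from about 0.25 to 0.725 m from the base axis. Payload 9.7 kg.
Tool frame: the origin (TCP) lies between the finger pads; the fingertips stand bot.tcp_to_tips ahead of it and the grasp point (between the pads) lies 11 mm behind it (bot.tcp_to_tips is the distance from the TCP to the fingertips, in m); z points along the fingers, y is the line along which they close (so a half turn about z gives the same grasp; the last joint's range is limited). The gripper opens to 85 mm and grips with 20 to 120 N. Pads are 22 mm wide; open, the fingers measure 114 mm over their backs; the gripper's body (76 mm by 85 mm) begins 54 mm behind the grasp point. The pads swing forward as they close: fully open they stand 13 mm farther back than shut.
Start: joints at [-72.307, 4.979, 10.078, 95.1, 0, 90], TCP at [0.167, -0.524, 0.239] pointing down, gripper open.
Joint ranges: [-179.16, 179.16], [-48.56, 103.87], [-65.8, 70.77], [-126.05, 130.52], [-82.76, 87.17], [-180, 180]. Speed limits (degrees/s): [127.2, 127.2, 147.25, 180, 180, 180].

## Interface

Orientations are given as [roll, pitch, yaw] about the fixed x, y, z axes, in that order (R = Rz(yaw) Ry(pitch) Rx(roll)).
In Python, from workcell import bot gives the robot as it stands. The module is installed in compiled form; this text tells all that it offers.
- The arm moves only by the tool carry_out, never from a script. Its arguments are lists of equal length, an entry for each row: "linear": the shift along the world's x, y, z normalised to -1 to 1, where 1 is 2 cm, a list of three; "rotation": the turn, a rotation vector about the world's x, y, z normalised to -1 to 1, where 1 is 8 degrees, a list of three; "grip": the closure, from -1 (fully open) to 1 (shut). In form: {"linear": [[tx, ty, tz], ...], "rotation": [[rx, ry, rz], ...], "grip": [grip, ...]}. A call has 1 to 12 rows; each row shifts and turns the commanded pose from where the row before left it; what a row does not reach is not made up. A row lasts 1/10 s, in which the tool goes at most 50 mm and 8.59 degrees, less where a joint would pass 70% of its speed; a pose out of reach is approached as far as the arm can. A call with a number of a shift or a turn outside -1 to 1 is refused whole. A call with a gripper value outside its range is refused whole. The fingers move at their own pace and stop on an object; "grip_force" is the grip in N (left out, the last holds). Time passes only in rows, so rows that do not move let the fingers close. It gives the time, the measured TCP pose, the force, the opening and the grip force at its end, in the units of the state.
- bot.get_obs(): the state, without advancing time (a new reading comes with each control period).
- bot.camera(name): name is "side" or "top"; returns the picture (480x640x3 uint8, blue, green, red); there is no depth.
- bot.camera_model(name): a dict with "fx", "fy", "cx", "cy" (pixels), "camera_from_world" (4x4, takes a point from world to camera coordinates). Camera axes: x right, y up, looking along -z (the intrinsics and any distortion apply to the point x, -y, -z); pixel columns grow to the right and rows downward; lengths in m; the calibration is good to about 2 mm. A picture is of the moment at which its call begins. camera_model takes no time and is no camera call.
- bot.job_done(): hands the job in; it is judged then, once.
The state is a dict: "time": time; "q": joint angles; "qd": joint speeds; "joint_efforts": joint torques, N m; "ee_pos": TCP position; "tcp_rot": TCP orientation; "wrist_force": force on the tool from outside, world axes, zero at the start; "torque": the same for the moment, N m; "opening": finger opening in m; "grasp_force": force on a finger pad.
Only numpy, scipy, OpenCV 4.12 (cv2) and the standard library are available. Lean on these libraries where they do the work, as an engineer would, in place of code of your own. Each camera call takes 0.05 s, during which the arm holds its last target. There are 200 camera calls.

## Task

Set up the tilting easel for drawing the fossil tracks: raise its board by the side handle to the upper stop, then take the ball-lock pin from its wooden rest and, keeping its red button pressed in, push it through the lined-up holes in the easel's side plate until its collar is against the plate, and let the button go so that the pin locks. Only then take the sandstone slab with the inked footprints from the rack and gently stand it on the easel's ledge, about centred, flat against the board with the footprints facing outwards. Leave the slate, the brush jar, the notebook and the cardboard tray where they are.

Things in the scene. Friction and masses are not known exactly. Their poses are not given: they have to be found in the camera images.
- easel: fixed easel on a grey base 190 x 210 x 12 mm; origin under its centre, z up, ledge side to +x, board's free edge to -x (robot side). Upright aluminium side plate, 10 mm thick, on its -y side: x -25 to 80 mm, up to z 116, outer face at y -96. It has three 14.6 mm through holes on an arc, for three board angles; the uppermost is used here. Hinge line: parallel to y, through x 60, z 55 mm.
- board (a joint): angle of the plywood board (105 mm long, 144 wide, 12 thick): 0 = flat, 1.047 rad = upper stop, the hard end of its travel. A point d along the board from the hinge is at easel x 60 - d cos(angle), z 55 + d sin(angle) mm. The hinge has 0.16 N m friction: the empty board stays where left, a slab can make it sink. At the stop the lug's hole lines up with the plate's uppermost hole.
- handle (a point): centre of the board's black side handle: a round bar, 18 mm diameter, 52 mm long, parallel to the hinge, sticking out of the board's +y edge, 90 mm from the hinge and 6 mm above the board's underside (in whose plane the hinge line lies). It moves with the board and may turn between the fingers; take it from above, fingers closing along the easel's x.
- easel_hole (a point): centre of the side plate's uppermost hole at the outer face (easel x 15, y -96, z 93 mm). The pin goes in along the easel's +y: 10 mm of plate, 4 mm gap, then the 10 mm aluminium lug of the board with its own 14.6 mm hole.
- ledge (a point): on the board, middle of the corner where its grey felt face meets the ledge; turns with the board. Own x points down along the board (square to the ledge), y along the ledge (same as the easel's y), z out of the board's face. The ledge is 144 mm wide and stands 28 mm out of the face; the board's face goes 105 mm up from it.
- pin: loose ball-lock pin, 95 mm long, 0.15 kg, axis along its own y, nose to +y; origin at the centre of its collar's front face, which meets the plate when seated. Steel shank 12 mm diameter, y 0 to 44, the last 8 mm a cone down to 5 mm; two balls at y 30 stand 19 mm across with the button out, flush when in; collar 19 mm diameter, y -4 to 0. Seated and locked it has 3 mm play. Starts level.
- pin_disc (a point): on the pin's axis at the front face of its black grip disc (50 mm diameter, pin y -42 to -30); in front a 14 mm neck, y -30 to -4; behind the red button, 36 mm diameter, end at y -51 when out. Squeeze from above, fingers closing along the axis: one on the button's end, one on the disc's front, fingertips 10 to 12 mm above the axis, just clear of neck and collar.
- pin_tip (a point): centre of the pin's nose end, 44 mm ahead of the collar's face.
- pin_button (a joint): how far the pin's button is pressed in: 0 = out (balls out, locked), 0.006 m = fully in (balls in). Its spring takes 2.4 N to start and 8 N to press it fully in; squeezing with 20 N or more keeps it in.
- pin_rest: fixed wooden rest with two V notches that carry the pin's neck and shank, pin axis 45 mm above the table; 70 x 74 mm, 49 high, notches open upwards, prongs ending 4 mm above the pin's axis; origin under its centre, the pin's nose along its +y.
- track_slab: loose sandstone slab, tan, with inked three-toed footprints on its +x face, 140 wide (y) x 140 high (z) x 14 mm thick (x), about 0.6 kg, its upper +y corner broken off (35 mm); origin at the centre of its lower edge face. It stands upright in one of the rack's two slots, its lower edge 12 mm above the table.
- slab_face (a point): centre of the slab's footprint face.
- rack: fixed wooden rack 124 x 150 mm, base 12 mm thick, origin at the centre of its underside; two slots parallel to its y at x = -32 and +32 mm, each between 60 mm high dowels 100 mm apart, 18 mm wide.
- slate: bystander: loose dark grey slate, 130 x 132 x 14 mm, standing in the other slot of the rack; origin at the centre of its lower edge face.
- brush_jar: bystander: loose white jar with brushes, 64 mm diameter, 168 mm high with its brushes; origin under its centre.
- notebook: bystander: loose black notebook, 150 x 105 x 16 mm, lying flat; origin under its centre.
- fossil_tray: bystander: loose cardboard tray with small fossils, 80 x 110 x 30 mm; origin under its centre.
Mind the look-alikes: they are no part of the job. There is more than one size of the pin; the job needs the largest.

How it is judged:
By the outcome, as a careful person would: the job done as asked, in the order asked, and still so for the second after the job is handed in, with the robot touching nothing.
It also fails if it takes over 72 s, if anything falls off the work surface, if the arm or the gripper's body presses on something with over 40 N, if the wrist force passes 120 N, or if a joint passes its speed limit or range.

## Working session

There is one attempt and no reset: what is moved stays moved. The work goes in short steps, Python scripts to look and compute and a tool call to move; the robot and the scene stay as the last step left them, time stands still between calls to the robot, and variables do not carry over. Pictures are saved under pics/ and viewed, at most 10 in all, crops included, and the job is handed in when it is done.

Besides the shell and the picture viewer there is one more tool, called after ">>>" as name(argument=value, ...) on one line, values as JSON. carry_out: Moves the arm, as the interface text tells. Its arguments: {"type":"object","properties":{"linear":{"type":"array","items":{"type":"array","items":{"type":"number"}}},"rotation":{"type":"array","items":{"type":"array","items":{"type":"number"}}},"grip":{"type":"array","items":{"type":"number"}},"grip_force":{"type":"number"}},"required":["linear","rotation","grip"]}

```bash
mkdir -p pics; python3 - <<'E'
from workcell import bot
import cv2,numpy as np
for n in("side","top"):
    cv2.imwrite(f"pics/{n}0.png",bot.camera(n)); m=bot.camera_model(n); print(n,{k:(np.round(v,4).tolist() if k=="camera_from_world" else v) for k,v in m.items()})
o=bot.get_obs(); print(o, bot.tcp_to_tips)
E
```

```text
side {'fx': 502.54247119472257, 'fy': 502.54247119472257, 'cx': 327.0084320731211, 'cy': 244.8050996021368, 'camera_from_world': [[-0.9998, -0.0047, -0.0194, 0.603], [-0.0132, -0.5722, 0.82, -0.0678], [-0.015, 0.8201, 0.572, -1.3145], [0.0, 0.0, 0.0, 1.0]]}
top {'fx': 507.6682587784551, 'fy': 507.6682587784551, 'cx': 309.1487919850609, 'cy': 235.07703693177018, 'camera_from_world': [[-0.0111, -0.9999, -0.0014, -0.0251], [0.986, -0.0112, 0.1664, -0.6225], [-0.1664, 0.0005, 0.9861, -1.0098], [0.0, 0.0, 0.0, 1.0]]}
{'time': 0.1, 'q': array([-7.23087452e+01,  5.00671227e+00,  1.00396047e+01,  9.50992449e+01,
        4.68219816e-04,  8.99984936e+01]), 'qd': array([ 0.01292297, -0.06754779,  0.12289808, -0.09063817,  0.00124538,
        0.07672378]), 'joint_efforts': array([ 5.99013474e-04, -5.21563411e+01,  4.65652692e+01,  1.59185054e-02,
        1.59708321e-05, -9.80259330e-06]), 'ee_pos': array([ 0.16708204, -0.52380578,  0.23867129]), 'tcp_rot': array([-1.79933648e+02, -4.69964020e-04,  1.76927606e+01]), 'wrist_force': array([0.04906455, 0.40741632, 0.31760492]), 'torque': array([-0.02070641,  0.03340231, -0.02888082]), 'grasp_force': 0.0, 'opening': 0.08591886173473993} 0.008
```

View pics/side0.png

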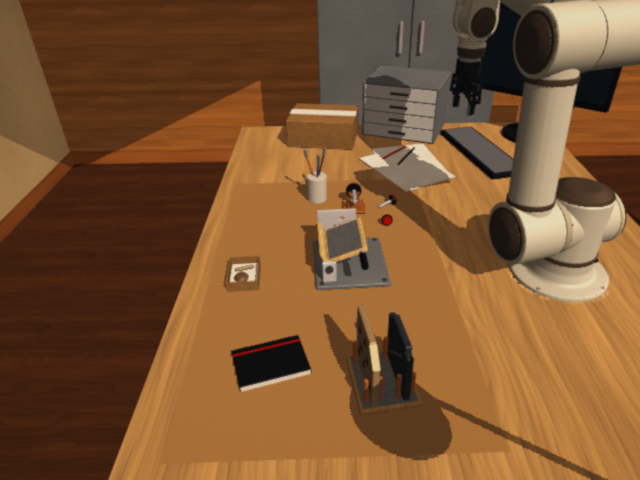

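View pics/top0.png

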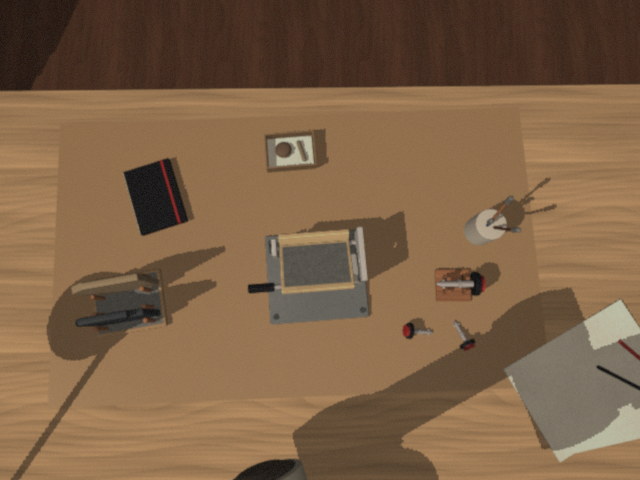

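The top view shows the easel at about (316,277), with its handle at (261,288). The rest with the pin is at (455,284), and the rack is at (122,300) with the tan slab in the upper (far) slot and the slate in the near one. Three things could be taken for the pin: (460,284) in the rest, (417,330) loose on the table, and (464,336) loose on the table. The one in the wooden rest looks largest, so I'll check it in a crop.

```bash
python3 - <<'E'
import cv2,numpy as np
t=cv2.imread("pics/top0.png"); s=cv2.imread("pics/side0.png")
a=cv2.resize(t[220:350,240:500],None,fx=3,fy=3,interpolation=cv2.INTER_CUBIC)
cv2.imwrite("pics/c1.png",cv2.convertScaleAbs(a,alpha=1.4,beta=20))
b=cv2.resize(s[175:295,295:415],(480,480),interpolation=cv2.INTER_CUBIC)
c=cv2.resize(t[260:340,65:175],(320,233),interpolation=cv2.INTER_CUBIC)
d=cv2.resize(s[300:415,340:425],(182,247),interpolation=cv2.INTER_CUBIC)
m=np.zeros((490,800,3),np.uint8); m[:480,:480]=b; m[:233,480:]=c; m[240:487,480:662]=d
cv2.imwrite("pics/c2.png",cv2.convertScaleAbs(m,alpha=1.4,beta=20))
E
```

```text
(no output)
```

View pics/c1.png

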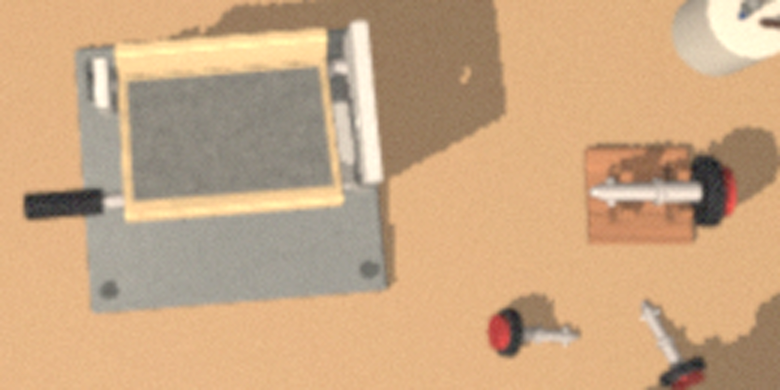

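View pics/c2.png

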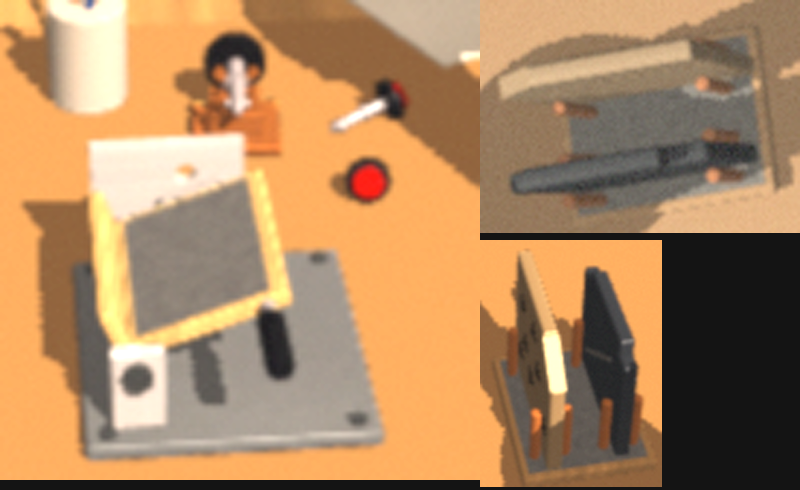

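The crops confirm that the pin in the rest is the largest. It has a 50 mm disc and is nose left, towards the easel. Footprints are on the slab's far (+x) face, and its broken corner is at the world +y end. Next I fit the poses.

```bash
cat > h.py <<'E'
import numpy as np
from workcell import bot
from scipy.optimize import least_squares
M={n:bot.camera_model(n) for n in("side","top")}
def proj(n,p):
    m=M[n]; c=np.asarray(m["camera_from_world"])@np.append(p,1); x,y,z=c[0],-c[1],-c[2]
    return np.array([m["fx"]*x/z+m["cx"],m["fy"]*y/z+m["cy"]])
def w(P,p):
    c,s=np.cos(P[2]),np.sin(P[2]); p=np.array(p)/1000
    return np.array([P[0]+c*p[0]-s*p[1],P[1]+s*p[0]+c*p[1],p[2]])
def fit(obs,x0):
    f=lambda P:np.concatenate([proj(n,w(P,p))-uv for n,p,uv in obs])
    r=least_squares(f,x0,loss="soft_l1",f_scale=1.0); return r.x,r.fun.reshape(-1,2)
def show(k,obs,x0):
    P,r=fit(obs,x0); print(k,np.round(P[:2]*1000,1),np.round(np.degrees(P[2]),2)); print(np.round(r,1).tolist()); return P
E
python3 - <<'E'
from h import *
T=lambda u,v:(u/3+240,v/3+220); S=lambda u,v:(u/4+295,v/4+175)
R=lambda u,v:((u-480)/2.909+65,v/2.909+260); D=lambda u,v:((u-480)/2.141+340,(v-240)/2.141+300)
E=show("easel",[("top",(95,105,12),T(78,47)),("top",(-95,105,12),T(92,309)),("top",(-95,-105,12),T(386,286)),
("top",(80,-96,116),T(367,20)),("top",(-25,-96,116),T(382,181)),("top",(80,-86,116),T(348,22)),
("side",(95,105,12),S(88,445)),("side",(-95,105,12),S(382,433)),("side",(-95,-105,12),S(335,253)),
("side",(15,-86,93),S(186,176)),("side",(80,-86,116),S(90,145)),("side",(-25,-86,116),S(243,135))],[.7,0,0])
show("rest",[("top",(37,35,49),T(586,146)),("top",(-37,35,49),T(588,241)),("top",(-37,-35,49),T(693,243)),("top",(37,-35,49),T(692,147)),
],[.6,-.3,0])
show("rest35x37swap",[("top",(35,37,49),T(586,146)),("top",(-35,37,49),T(588,241)),("top",(-35,-37,49),T(693,243)),("top",(35,-37,49),T(692,147)),
],[.6,-.3,0])
show("pin",[("top",(0,44,45),T(592,193)),("top",(0,-51,45),T(737,192)),("top",(25,-30,45),T(699,158)),("top",(-25,-30,45),T(701,222))],[.6,-.3,0])
show("rack",[("top",(62,-75,12),R(757,27)),("top",(-62,-75,12),R(773,188)),("top",(-62,75,12),R(575,213)),
("side",(62,75,12),D(523,478)),("side",(-62,75,12),D(646,458)),("side",(62,-75,12),D(497,362))],[.6,.35,0])
show("slab",[("top",(7,-70,152),R(689,40)),("top",(-7,-70,152),R(691,66)),("top",(7,70,117),R(498,80)),("top",(-7,70,117),R(502,97)),
("side",(7,-70,152),D(518,250)),("side",(7,35,152),D(545,332)),("side",(-7,35,152),D(560,332))],[.6,.35,0])
# board angle from handle
for n,uvs in(("top",[T(25,206),T(102,200)]),("side",[S(283,372),S(268,312)])):
  for a in np.radians(range(0,45,5)):
    q=lambda y:(60-90*np.cos(a)+6*np.sin(a),y,55+90*np.sin(a)+6*np.cos(a))
    print(n,round(np.degrees(a)),[np.round(proj(n,w(E,q(y)))-uv,1).tolist() for y,uv in zip((140,88),uvs)])
E
```

```text
easel [541.7 -45.8] 3.62
[[-1.6, -0.5], [-0.9, 0.7], [0.2, 0.9], [-0.3, -0.3], [-0.3, -0.8], [1.0, -0.6], [-0.8, -0.3], [0.7, -1.2], [0.5, -2.4], [0.0, -1.8], [0.1, -0.2], [0.4, 0.5]]
rest [ 515.8 -328.3] -2.6
[[0.8, -2.6], [0.4, 1.7], [-0.4, 2.2], [-0.8, -1.8]]
rest35x37swap [ 515.7 -328.3] -2.21
[[-0.3, -1.5], [-0.5, 0.9], [0.7, 1.2], [0.1, -0.8]]
pin [ 517.1 -341.6] -0.49
[[0.5, -0.3], [-1.9, -0.1], [-0.1, -0.7], [0.6, 2.1]]
rack [489.9 354.6] 8.38
[[-0.3, -1.9], [0.6, 0.6], [-2.3, 3.4], [-1.3, -0.5], [4.5, 0.4], [-2.6, -4.5]]
slab [518.5 359.4] 8.42
[[-0.2, 0.0], [-0.1, -1.5], [-0.7, -0.7], [-1.5, 0.7], [1.1, -1.0], [-0.3, -1.1], [0.2, -2.0]]
top 0 [[0.4, 4.1], [0.3, 4.2]]
top 5 [[-0.0, 3.5], [-0.0, 3.6]]
top 10 [[-0.5, 2.5], [-0.3, 2.6]]
top 15 [[-1.1, 1.2], [-0.7, 1.2]]
top 20 [[-1.6, -0.5], [-1.0, -0.5]]
top 25 [[-2.1, -2.5], [-1.4, -2.5]]
top 30 [[-2.7, -4.8], [-1.8, -4.8]]
top 35 [[-3.2, -7.4], [-2.2, -7.4]]
top 40 [[-3.7, -10.4], [-2.5, -10.4]]
side 0 [[2.1, 8.8], [3.3, 10.8]]
side 5 [[1.9, 6.3], [3.0, 8.3]]
side 10 [[1.3, 3.8], [2.5, 5.9]]
side 15 [[0.5, 1.3], [1.6, 3.5]]
side 20 [[-0.6, -1.1], [0.6, 1.1]]
side 25 [[-2.0, -3.4], [-0.8, -1.1]]
side 30 [[-3.7, -5.5], [-2.4, -3.3]]
side 35 [[-5.6, -7.6], [-4.3, -5.3]]
side 40 [[-7.8, -9.5], [-6.4, -7.2]]
```

>>> carry_out(linear=[[0.574,0.987,0],[0.574,0.987,0],[0.574,0.987,0],[0.574,0.987,0],[0.574,0.987,0],[0.574,0.987,0],[0.574,0.987,0],[0.574,0.987,0],[0.574,0.987,0],[0.574,0.987,0],[0.574,0.987,0],[0.574,0.987,0]], rotation=[[0,0,0.79],[0,0,0.79],[0,0,0.79],[0,0,0.79],[0,0,0.79],[0,0,0.79],[0,0,0.79],[0,0,0.79],[0,0,0.79],[0,0,0.79],[0,0,0.79],[0,0,0.79]], grip=[-1,-1,-1,-1,-1,-1,-1,-1,-1,-1,-1,-1], grip_force=40)

```text
time: 1.3
ee_pos: [0.3052, -0.2862, 0.239]
tcp_rot: [-180.0, -0.0, 93.8]
wrist_force: [0.4, 0.2, 0.0]
opening: 0.0853
grasp_force: 0.0
```

>>> carry_out(linear=[[0.574,0.987,0],[0.574,0.987,0],[0.574,0.987,0],[0.574,0.987,0],[0.574,0.987,0],[0.574,0.987,0],[0.574,0.987,0],[0.574,0.987,0],[0.574,0.987,0],[0.574,0.987,0],[0.574,0.987,0],[0.574,0.987,0]], rotation=[[0,0,0],[0,0,0],[0,0,0],[0,0,0],[0,0,0],[0,0,0],[0,0,0],[0,0,0],[0,0,0],[0,0,0],[0,0,0],[0,0,0]], grip=[-1,-1,-1,-1,-1,-1,-1,-1,-1,-1,-1,-1])

```text
time: 2.5
ee_pos: [0.4429, -0.0493, 0.239]
tcp_rot: [-180.0, -0.0, 93.5]
wrist_force: [0.5, -0.0, 0.6]
opening: 0.0854
grasp_force: 0.0
```

>>> carry_out(linear=[[0.574,0.987,0],[0.574,0.987,0],[0.574,0.987,0],[0.574,0.987,-0.4],[0.574,0.987,-0.6],[0.574,0.987,-0.8],[0,0,-1],[0,0,-1],[0,0,0],[0,0,0]], rotation=[[0,0,0],[0,0,0],[0,0,0],[0,0,0],[0,0,0],[0,0,0],[0,0,0],[0,0,0],[0,0,0],[0,0,0]], grip=[-1,-1,-1,-1,-1,-1,-1,-1,-1,-1])

```text
time: 3.5
ee_pos: [0.5113, 0.0682, 0.1635]
tcp_rot: [-180.0, 0.0, 93.5]
wrist_force: [0.4, 0.2, -0.4]
opening: 0.0854
grasp_force: 0.0
```

>>> carry_out(linear=[[0,0,-1],[0,0,-1],[0,0,-1],[0,0,-0.8],[0,0,-0.4],[0,0,0],[0,0,0],[0,0,0],[0,0,0],[0,0,0],[0,0,0]], rotation=[[0,0,0],[0,0,0],[0,0,0],[0,0,0],[0,0,0],[0,0,0],[0,0,0],[0,0,0],[0,0,0],[0,0,0],[0,0,0]], grip=[-1,-1,-1,-1,-1,1,1,1,1,1,1], grip_force=30)

```text
time: 4.6
ee_pos: [0.5113, 0.0682, 0.0797]
tcp_rot: [-180.0, -0.0, 93.5]
wrist_force: [-3.3, 0.5, 2.5]
opening: 0.017
grasp_force: 29.5
```

```bash
python3 - <<'E'
from h import *
E=[.5417,-.0458,np.radians(3.62)]
prev=None
for a in np.radians(np.arange(19,64.1,3)):
    p=w(E,(60-90*np.cos(a)+6*np.sin(a),116,55+90*np.sin(a)+6*np.cos(a)))
    print(round(np.degrees(a)),np.round(p*1000,1),None if prev is None else np.round((p-prev)/.02,3)); prev=p
E
```

```text
19 [511.3  68.5  90. ] None
22 [513.2  68.6  94.3] [0.097 0.006 0.215]
25 [515.4  68.8  98.5] [0.108 0.007 0.21 ]
28 [517.8  68.9 102.6] [0.119 0.008 0.204]
31 [520.3  69.1 106.5] [0.129 0.008 0.197]
34 [523.1  69.3 110.3] [0.14  0.009 0.19 ]
37 [526.1  69.4 114. ] [0.149 0.009 0.183]
40 [529.3  69.6 117.4] [0.159 0.01  0.175]
43 [532.6  69.9 120.8] [0.168 0.011 0.166]
46 [536.2  70.1 123.9] [0.176 0.011 0.157]
49 [539.8  70.3 126.9] [0.184 0.012 0.148]
52 [543.7  70.6 129.6] [0.191 0.012 0.138]
55 [547.6  70.8 132.2] [0.198 0.013 0.128]
58 [551.7  71.1 134.5] [0.205 0.013 0.117]
61 [555.9  71.3 136.6] [0.211 0.013 0.106]
64 [560.3  71.6 138.5] [0.216 0.014 0.095]
```

>>> carry_out(linear=[[0.097,0.006,0.215],[0.108,0.007,0.21],[0.119,0.008,0.204],[0.129,0.008,0.197],[0.14,0.009,0.19],[0.149,0.009,0.183],[0.159,0.01,0.175],[0.168,0.011,0.166],[0.176,0.011,0.157],[0.184,0.012,0.148],[0.191,0.012,0.138],[0,0,0]], rotation=[[0,0,0],[0,0,0],[0,0,0],[0,0,0],[0,0,0],[0,0,0],[0,0,0],[0,0,0],[0,0,0],[0,0,0],[0,0,0],[0,0,0]], grip=[1,1,1,1,1,1,1,1,1,1,1,1])

```text
time: 5.8
ee_pos: [0.5422, 0.0704, 0.1214]
tcp_rot: [-179.8, -0.0, 93.5]
wrist_force: [-21.4, 0.6, 21.1]
opening: 0.0169
grasp_force: 29.7
```

>>> carry_out(linear=[[0.1,0.006,0.065],[0.1,0.007,0.063],[0.102,0.007,0.06],[0.103,0.007,0.057],[0.07,0.004,0.036],[0,0,0]], rotation=[[0,0,0],[0,0,0],[0,0,0],[0,0,0],[0,0,0],[0,0,0]], grip=[1,1,1,1,1,1])

```text
time: 6.4
ee_pos: [0.5529, 0.0711, 0.1271]
tcp_rot: [180.0, -0.0, 93.5]
wrist_force: [-13.0, 0.0, 16.5]
opening: 0.017
grasp_force: 30.1
```

>>> carry_out(linear=[[-0.05,0,0.085],[0.04,0,0.025],[0.04,0,0.025],[0,0,0],[0,0,0]], rotation=[[0,0,0],[0,0,0],[0,0,0],[0,0,0],[0,0,0]], grip=[1,1,1,1,1])

```text
time: 6.9
ee_pos: [0.5534, 0.0711, 0.1276]
tcp_rot: [-179.9, -0.0, 93.5]
wrist_force: [-8.5, 0.5, 4.7]
opening: 0.0168
grasp_force: 30.5
```

>>> carry_out(linear=[[0.04,0,0.025],[0.04,0,0.025],[0.04,0,0.025],[0,0,0],[0,0,0]], rotation=[[0,0,0],[0,0,0],[0,0,0],[0,0,0],[0,0,0]], grip=[1,1,1,1,1])

```text
time: 7.4
ee_pos: [0.5541, 0.0711, 0.128]
tcp_rot: [-179.7, -0.0, 93.6]
wrist_force: [-14.9, 1.4, 1.4]
opening: 0.017
grasp_force: 30.4
```

>>> carry_out(linear=[[0,0,0],[0,0,0],[0,0,0],[0,0,0.5],[0,0,1],[0,0,1],[0,0,1],[0,0,1],[0,0,0.5],[0,-1,0],[0,-1,0],[0,-1,0]], rotation=[[0,0,0],[0,0,0],[0,0,0],[0,0,0],[0,0,0],[0,0,0],[0,0,0],[0,0,0],[0,0,0],[0,0,0],[0,0,0],[0,0,0]], grip=[-1,-1,-1,-1,-1,-1,-1,-1,-1,-1,-1,-1])

```text
time: 8.6
ee_pos: [0.5566, 0.0103, 0.229]
tcp_rot: [180.0, 0.0, 93.6]
wrist_force: [0.1, 0.0, 0.2]
opening: 0.0856
grasp_force: 0.0
```

>>> carry_out(linear=[[-0.1,-1,0],[-0.1,-1,0],[-0.1,-1,0],[-0.1,-1,0],[-0.1,-1,0],[-0.1,-1,0],[-0.1,-1,0],[-0.1,-1,0],[-0.1,-1,0],[-0.1,-1,0],[-0.1,-1,0],[-0.1,-1,0]], rotation=[[0,0,-0.9],[0,0,-0.9],[0,0,-0.9],[0,0,-0.9],[0,0,-0.9],[0,0,-0.9],[0,0,-0.9],[0,0,-0.9],[0,0,-0.9],[0,0,-0.9],[0,0,-0.9],[0,0,-0.9]], grip=[-1,-1,-1,-1,-1,-1,-1,-1,-1,-1,-1,-1])

```text
time: 9.8
ee_pos: [0.5324, -0.23, 0.2289]
tcp_rot: [180.0, -0.0, 6.8]
wrist_force: [0.3, -0.6, -0.2]
opening: 0.0854
grasp_force: 0.0
```

```bash
python3 - <<'E'
from h import *
import cv2
t=bot.camera("top"); s=bot.camera("side"); cv2.imwrite("pics/t1.png",t); cv2.imwrite("pics/s1.png",s)
print(bot.get_obs()["ee_pos"],bot.get_obs()["q"])
a=cv2.resize(s[170:275,300:405],(420,420),interpolation=cv2.INTER_CUBIC)
b=cv2.resize(t[260:310,425:495],(380,271),interpolation=cv2.INTER_CUBIC)
c=cv2.resize(t[220:330,240:380],(380,298),interpolation=cv2.INTER_CUBIC)
m=np.zeros((580,800,3),np.uint8); m[:420,:420]=a; m[:271,420:]=b; m[275:573,420:]=c
cv2.imwrite("pics/c3.png",cv2.convertScaleAbs(m,alpha=1.4,beta=20))
E
```

```text
[ 0.53215576 -0.23098647  0.22855595] [-2.34514442e+01  8.97592833e+00  1.32762768e+01  9.43073806e+01
 -2.55432477e-02  1.49710885e+02]
```

View pics/c3.png

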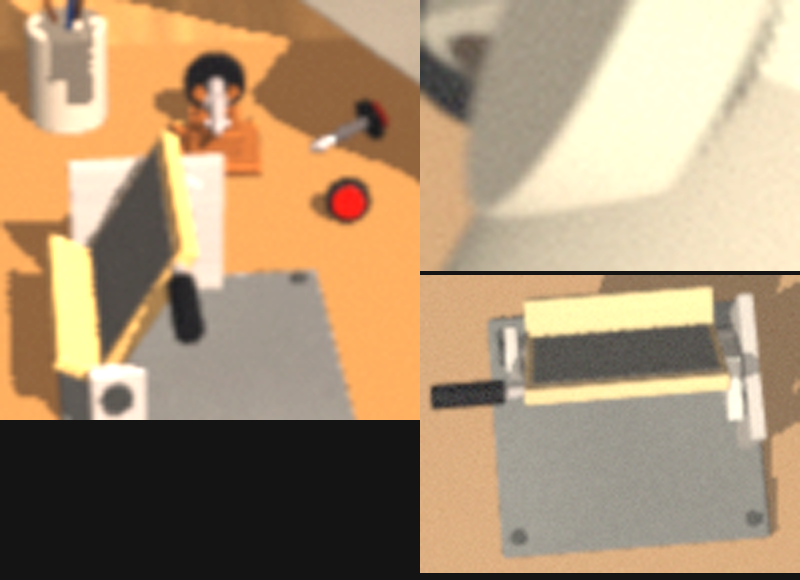

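The board is at the upper stop. The side crop has the handle end at about (347,253), and the board stays there.

```bash
python3 - <<'E'
from h import *
E=[.5417,-.0458,np.radians(3.62)]
for d in(56,58,60): 
    a=np.radians(d); print(d,[proj(n,w(E,(60-90*np.cos(a)+6*np.sin(a),140,55+90*np.sin(a)+6*np.cos(a)))).round(1) for n in("side","top")])
print("meas side",(190/4+300,333/4+170),"top",(432/380*140*0+240+(432-420)/2.714,220+(396-275)/2.714))
T=lambda u,v:(u/3+240,v/3+220); S=lambda u,v:(u/4+300,v/4+170)
show("pin",[("top",(0,44,45),T(592,193)),("top",(0,-51,45),T(737,192)),("top",(25,-30,45),T(699,158)),("top",(-25,-30,45),T(701,222)),
("side",(0,44,45),S(219,130)),("side",(0,-30,70),S(215,53)),("side",(25,-30,45),S(185,83)),("side",(-25,-30,45),S(245,83))],[.51,-.34,0])
E
```

```text
56 [array([349.6, 253.5]), array([243.1, 267.3])]
58 [array([348.5, 253.1]), array([242.9, 265.8])]
60 [array([347.3, 252.6]), array([242.7, 264.3])]
meas side (347.5, 253.25) top (244.42151805453204, 264.58364038319826)
pin [ 517.8 -341.1] -0.39
[[0.3, -0.6], [-2.2, -0.5], [-0.4, -1.1], [0.4, 1.7], [0.2, -0.8], [0.5, -0.2], [0.0, -0.7], [0.7, -0.8]]
```

```bash
python3 - <<'E'
from h import *
# jar: rim centre top image ~ (491,224)@z?, side: bottom centre ~(316,198)
for n,uv,z in(("side",(316,200),0.0),("side",(316,178),.09),("top",(481,238),0.0),("top",(491,223),.09)):
    r=least_squares(lambda p:proj(n,np.array([p[0],p[1],z]))-uv,[.6,-.3]); print(n,uv,z,r.x.round(3))
# brush tips top (511,199),(519,230) z .168
for uv in((511,199),(519,230)):
    r=least_squares(lambda p:proj("top",np.array([p[0],p[1],.165]))-uv,[.6,-.3]); print(r.x.round(3))
E
```

```text
side (316, 200) 0.0 [ 0.641 -0.389]
side (316, 178) 0.09 [ 0.638 -0.371]
top (481, 238) 0.0 [ 0.62  -0.409]
top (491, 223) 0.09 [ 0.636 -0.4  ]
[ 0.668 -0.414]
[ 0.608 -0.424]
```

>>> carry_out(linear=[[-0.09,-0.935,0],[-0.09,-0.935,0],[-0.09,-0.935,-0.5],[-0.09,-0.935,-1],[-0.09,-0.935,-1],[-0.09,-0.935,-1],[-0.09,-0.935,-1],[-0.09,-0.935,-1],[0,0,0],[0,0,0]], rotation=[[0,0,-0.5],[0,0,-0.475],[0,0,0],[0,0,0],[0,0,0],[0,0,0],[0,0,0],[0,0,0],[0,0,0],[0,0,0]], grip=[-0.06,-0.06,-0.06,-0.06,-0.06,-0.06,-0.06,-0.06,-0.06,-0.06])

```text
time: 10.9
ee_pos: [0.5177, -0.3784, 0.118]
tcp_rot: [-179.9, 0.1, -0.6]
wrist_force: [0.2, 0.7, 0.6]
opening: 0.0454
grasp_force: 0.0
```

```bash
python3 - <<'E'
from h import *
import cv2
o=bot.get_obs(); print(o["ee_pos"],o["tcp_rot"],o["opening"])
t=bot.camera("top"); s=bot.camera("side"); cv2.imwrite("pics/s2.png",s); cv2.imwrite("pics/t2.png",t)
a=cv2.resize(s[110:230,300:420],(400,400),interpolation=cv2.INTER_CUBIC)
b=cv2.resize(t[250:370,410:530],(400,400),interpolation=cv2.INTER_CUBIC)
cv2.imwrite("pics/c4.png",cv2.convertScaleAbs(np.hstack([a,b]),alpha=1.4,beta=20))
E
```

```text
[ 0.51767858 -0.37843593  0.11801398] [-1.79933529e+02  6.43162951e-02 -5.75686666e-01] 0.045425813489276226
```

View pics/c4.png

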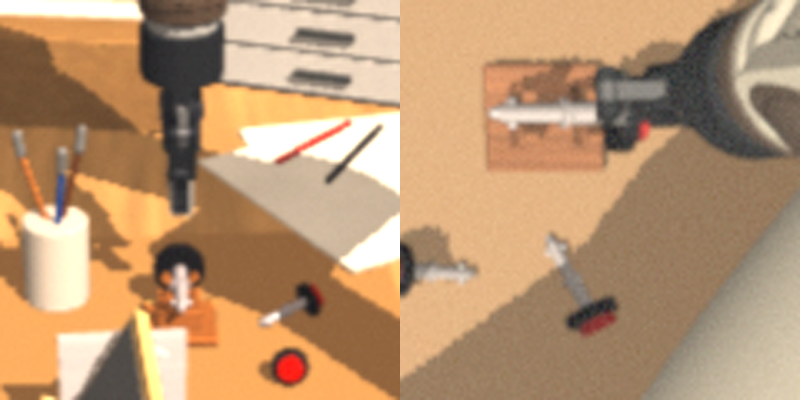

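>>> carry_out(linear=[[0,-0.1,-1],[0,0,-1],[0,0,-0.5],[0,0,-0.2],[0,0,0]], rotation=[[0,0,0],[0,0,0],[0,0,0],[0,0,0],[0,0,0]], grip=[-0.06,-0.06,-0.06,-0.06,-0.06])

```text
time: 11.5
ee_pos: [0.5183, -0.3804, 0.0652]
tcp_rot: [180.0, -0.0, -0.6]
wrist_force: [0.8, 1.3, 0.0]
opening: 0.0454
grasp_force: 0.0
```

>>> carry_out(linear=[[0,0,0],[0,0,0],[0,0,0],[0,0,0],[0,0,0],[0,0,0]], rotation=[[0,0,0],[0,0,0],[0,0,0],[0,0,0],[0,0,0],[0,0,0]], grip=[1,1,1,1,1,1], grip_force=40)

```text
time: 12.1
ee_pos: [0.5184, -0.3811, 0.0655]
tcp_rot: [179.9, -0.1, -0.7]
wrist_force: [1.7, -1.0, 5.3]
opening: 0.0124
grasp_force: 40.5
```

>>> carry_out(linear=[[0,0,0.2],[0,0,0.6],[0,0,1],[0,0,1],[0,0,0.5],[0,0,0],[0,0,0]], rotation=[[0,0,0],[0,0,0],[0,0,0],[0,0,0],[0,0,0],[0,0,0],[0,0,0]], grip=[1,1,1,1,1,1,1])

```text
time: 12.8
ee_pos: [0.5179, -0.3806, 0.1302]
tcp_rot: [-180.0, 0.0, -0.7]
wrist_force: [-0.4, -0.4, -2.9]
opening: 0.0123
grasp_force: 40.7
```

```bash
python3 - <<'E'
from h import *
import cv2
o=bot.get_obs(); print(o["ee_pos"],o["tcp_rot"],o["opening"],o["torque"])
t=bot.camera("top"); s=bot.camera("side"); cv2.imwrite("pics/s3.png",s); cv2.imwrite("pics/t3.png",t)
a=cv2.resize(s[150:220,320:390],(400,400),interpolation=cv2.INTER_CUBIC)
b=cv2.resize(t[245:315,435:505],(400,400),interpolation=cv2.INTER_CUBIC)
cv2.imwrite("pics/c5.png",cv2.convertScaleAbs(np.hstack([a,b]),alpha=1.6,beta=20))
E
```

```text
[ 0.51791004 -0.38057367  0.13015109] [-1.79976764e+02  3.32528591e-02 -6.64918530e-01] 0.01229842352480035 [ 0.02072471 -0.03033833 -0.01025441]
```

View pics/c5.png

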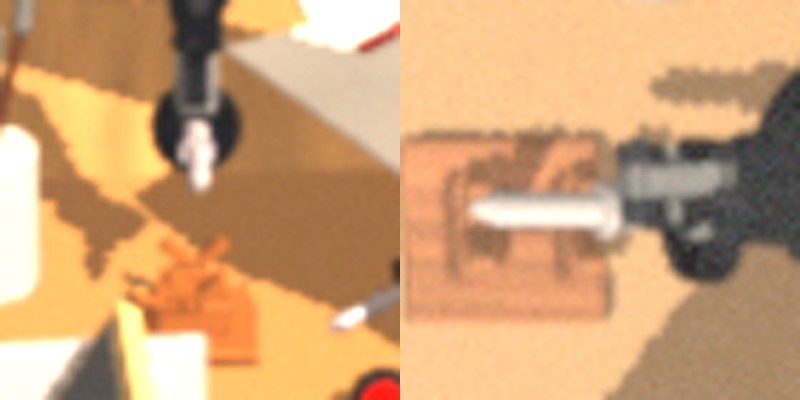

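```bash
python3 - <<'E'
from h import *
tri=lambda o:least_squares(lambda p:np.concatenate([proj(n,p)-uv for n,uv in o]),[.52,-.3,.1])
r=tri([("side",(355.2,182.7)),("top",(447.4,281.2))]); print("nose",r.x.round(4),r.fun.round(1))
for p in([.518,-.2991,.1097],[.518,-.3431,.1097]): print(proj("side",np.array(p)).round(1),proj("top",np.array(p)).round(1))
E
```

```text
nose [ 0.5183 -0.3004  0.1086] [-0.1 -0.  -0.   0.1]
[355.2 182.6] [446.9 281.4]
[354.6 175.8] [469.5 281.1]
```

>>> carry_out(linear=[[0,0.838,0],[0,0.838,0],[0.429,0.838,0],[0.429,0.838,0],[0.429,0.838,0],[0.429,0.838,0],[0.429,0.838,0],[0.429,0.838,0],[0,0,-0.4],[0,0,-0.4],[0,0,0],[0,0,0]], rotation=[[0,0,0],[0,0,0],[0,0,0.1],[0,0,0.1],[0,0,0.1],[0,0,0.1],[0,0,0.137],[0,0,0],[0,0,0],[0,0,0],[0,0,0],[0,0,0]], grip=[1,1,1,1,1,1,1,1,1,1,1,1])

```text
time: 14.1
ee_pos: [0.5689, -0.2469, 0.1143]
tcp_rot: [-180.0, 0.1, 3.6]
wrist_force: [-0.2, 0.4, -1.1]
opening: 0.0127
grasp_force: 40.7
```

```bash
python3 - <<'E'
from h import *
import cv2
o=bot.get_obs(); print(o["ee_pos"],o["tcp_rot"],o["opening"])
t=bot.camera("top"); s=bot.camera("side"); cv2.imwrite("pics/s4.png",s); cv2.imwrite("pics/t4.png",t)
a=cv2.resize(s[175:255,300:380],(400,400),interpolation=cv2.INTER_CUBIC)
b=cv2.resize(t[215:295,345:425],(400,400),interpolation=cv2.INTER_CUBIC)
cv2.imwrite("pics/c6.png",cv2.convertScaleAbs(np.hstack([a,b]),alpha=1.6,beta=20))
E=[.5417,-.0458,np.radians(3.62)]
p=o["ee_pos"]; q=np.radians(o["tcp_rot"][2]); nose=p+np.array([.0003-.081*np.sin(q),.081*np.cos(q),-.021])
print("nose",nose.round(4),[proj(n,nose).round(1) for n in M]); print("hole",w(E,(15,-96,93)).round(4),[proj("side",w(E,(15,y,93))).round(1) for y in(-96,-86)])
E
```

```text
[ 0.56889181 -0.24694188  0.11426534] [-1.79979591e+02  5.10816835e-02  3.58499093e+00] 0.012705065267935252
nose [ 0.5641 -0.1661  0.0933] [array([340.6, 210.4]), array([376.7, 259.6])]
hole [ 0.5627 -0.1407  0.093 ] [array([341.3, 215.2]), array([341.6, 217.2])]
```

View pics/c6.png

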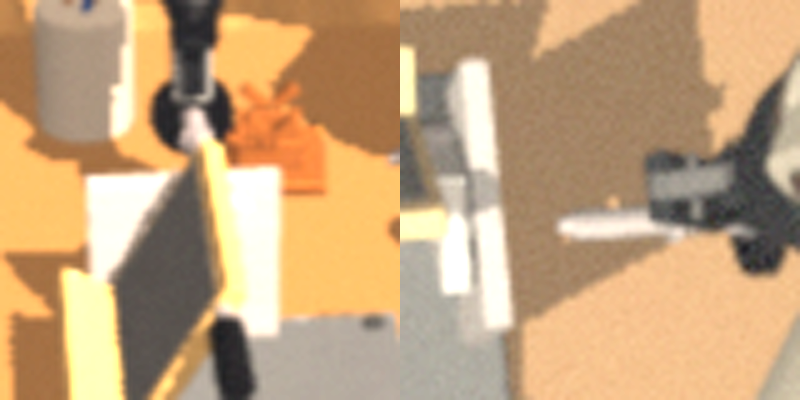

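>>> carry_out(linear=[[-0.03,0.5,0],[-0.03,0.5,0],[-0.016,0.25,0],[-0.016,0.25,0],[-0.016,0.25,0],[0,0,0]], rotation=[[0,0,0],[0,0,0],[0,0,0],[0,0,0],[0,0,0],[0,0,0]], grip=[1,1,1,1,1,1])

```text
time: 14.8
ee_pos: [0.5672, -0.2106, 0.1143]
tcp_rot: [-179.9, 0.0, 3.7]
wrist_force: [1.4, 2.9, -6.3]
opening: 0.0127
grasp_force: 44.5
```

>>> carry_out(linear=[[0.01,0,-0.04],[-0.013,0.2,0],[-0.013,0.2,0],[0,0,0]], rotation=[[0,0,0],[0,0,0],[0,0,0],[0,0,0]], grip=[1,1,1,1])

```text
time: 15.2
ee_pos: [0.567, -0.2031, 0.1139]
tcp_rot: [-180.0, 0.0, 3.6]
wrist_force: [0.9, 0.6, -5.0]
opening: 0.0124
grasp_force: 43.6
```

>>> carry_out(linear=[[0,0,-0.03],[-0.013,0.2,0],[-0.013,0.2,0],[-0.013,0.2,0],[0,0,0]], rotation=[[0,0,0],[0,0,0],[0,0,0],[0,0,0],[0,0,0]], grip=[1,1,1,1,1])

```text
time: 15.7
ee_pos: [0.5662, -0.1909, 0.1134]
tcp_rot: [-180.0, -0.0, 3.7]
wrist_force: [0.3, 2.3, -4.5]
opening: 0.0126
grasp_force: 43.1
```

>>> carry_out(linear=[[-0.013,0.2,-0.01],[-0.013,0.2,-0.01],[-0.007,0.1,0],[-0.006,0.1,0],[0,0,0]], rotation=[[0,0,0],[0,0,0],[0,0,0],[0,0,0],[0,0,0]], grip=[1,1,1,1,1])

```text
time: 16.2
ee_pos: [0.5655, -0.1792, 0.1131]
tcp_rot: [-180.0, -0.0, 3.7]
wrist_force: [0.1, 0.7, -3.8]
opening: 0.0128
grasp_force: 41.8
```

>>> carry_out(linear=[[-0.003,0.05,0],[-0.003,0.05,0],[0,0,0]], rotation=[[0,0,0],[0,0,0],[0,0,0]], grip=[1,1,1])

```text
time: 16.5
ee_pos: [0.5655, -0.1783, 0.1133]
tcp_rot: [179.9, -0.0, 3.6]
wrist_force: [-0.6, -4.4, -1.6]
opening: 0.0125
grasp_force: 41.2
```

>>> carry_out(linear=[[-0.003,0.05,0],[-0.003,0.05,0],[0,0,0]], rotation=[[0,0,0],[0,0,0],[0,0,0]], grip=[1,1,1])

```text
time: 16.8
ee_pos: [0.5655, -0.1777, 0.1137]
tcp_rot: [179.7, -0.0, 3.5]
wrist_force: [0.4, -12.6, -0.8]
opening: 0.0124
grasp_force: 41.2
```

>>> carry_out(linear=[[0.004,-0.075,0],[0,0,0],[0,0,0],[0,0,0],[0,0,0]], rotation=[[0,0,0],[0,0,0],[0,0,0],[0,0,0],[0,0,0]], grip=[1,0.29,0.29,0.29,0.29])

```text
time: 17.3
ee_pos: [0.5654, -0.1768, 0.113]
tcp_rot: [-180.0, -0.0, 3.6]
wrist_force: [-0.3, 0.8, 0.6]
opening: 0.0307
grasp_force: 0.0
```

>>> carry_out(linear=[[0,0,0.5],[0,0,1],[0,0,1],[0,0,1],[0,0,1],[0,0,1],[0,0,1],[0,-0.5,1],[-0.5,-0.5,0],[-1,0,0],[-1,0,0],[-1,0,0]], rotation=[[0,0,0],[0,0,0],[0,0,0],[0,0,0],[0,0,0],[0,0,0],[0,0,0],[0,0,0],[0,0,0],[0,0,0],[0,0,0],[0,0,0]], grip=[0.29,0.29,0.29,0.29,0.29,0.29,0.29,0.29,0.29,0.29,0.29,0.29])

```text
time: 18.5
ee_pos: [0.4941, -0.1972, 0.2626]
tcp_rot: [-180.0, 0.0, 3.6]
wrist_force: [-0.3, 0.4, -0.2]
opening: 0.0303
grasp_force: 0.0
```

```bash
python3 - <<'E'
from h import *
import cv2
o=bot.get_obs(); print(o["ee_pos"],o["tcp_rot"],o["q"].round(1))
t=bot.camera("top"); s=bot.camera("side"); cv2.imwrite("pics/s5.png",s); cv2.imwrite("pics/t5.png",t)
a=cv2.resize(s[185:265,300:380],(400,400),interpolation=cv2.INTER_CUBIC)
b=cv2.resize(t[215:295,335:415],(400,400),interpolation=cv2.INTER_CUBIC)
cv2.imwrite("pics/c7.png",cv2.convertScaleAbs(np.hstack([a,b]),alpha=1.6,beta=20))
E=[.5417,-.0458,np.radians(3.62)]
for y in(-96-30,-96-42,-96-51): print(y,[proj("top",w(E,(15,y,z))).round(1) for z in(93,118)])
E
```

```text
[ 0.49407006 -0.1972192   0.26262865] [-1.79980144e+02  2.92164281e-02  3.61592346e+00] [-21.8   3.1  10.7  97.6   0.  154.6]
-126 [array([378.9, 259.4]), array([380.6, 257.8])]
-138 [array([384.9, 258.9]), array([386.8, 257.4])]
-147 [array([389.4, 258.6]), array([391.4, 257. ])]
```

View pics/c7.png

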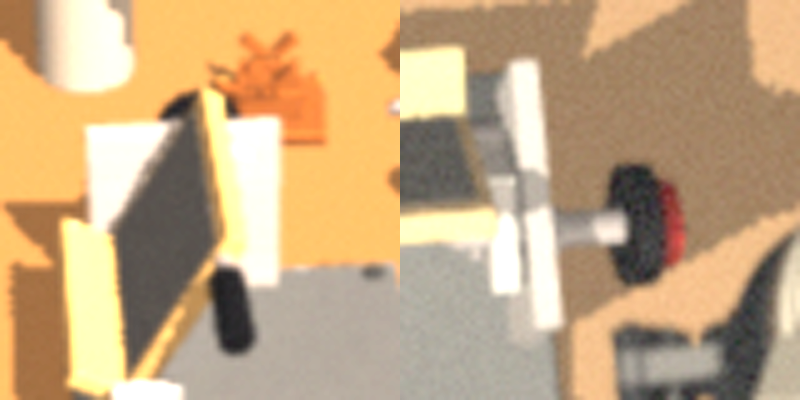

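Top crop: the pin is seated. The disc sits about 30 mm off the plate and the red button stands out about 9 mm at (678,225), so it is locked. Next, the slab.

>>> carry_out(linear=[[0.044,0.99,0],[0.044,0.99,0],[0.044,0.99,0],[0.044,0.99,0],[0.044,0.99,0],[0.044,0.99,0],[0.044,0.99,0],[0.044,0.99,0],[0.044,0.99,0],[0.044,0.99,0],[0.044,0.99,0],[0.044,0.99,0]], rotation=[[0,0,0.494],[0,0,0.494],[0,0,0.494],[0,0,0.494],[0,0,0.494],[0,0,0.494],[0,0,0.494],[0,0,0.494],[0,0,0.494],[0,0,0.494],[0,0,0.494],[0,0,0.494]], grip=[-0.18,-0.18,-0.18,-0.18,-0.18,-0.18,-0.18,-0.18,-0.18,-0.18,-0.18,-0.18])

```text
time: 19.8
ee_pos: [0.506, 0.0414, 0.2628]
tcp_rot: [-180.0, 0.0, 51.2]
wrist_force: [-0.1, 0.1, 1.2]
opening: 0.0502
grasp_force: 0.0
```

>>> carry_out(linear=[[0.044,0.99,0],[0.044,0.99,0],[0.044,0.99,0],[0.044,0.99,0],[0.044,0.99,0],[0.044,0.99,0],[0.044,0.99,0],[0.044,0.99,0],[0.044,0.99,0],[0.044,0.99,0],[0.044,0.99,0],[0.044,0.99,0]], rotation=[[0,0,0.494],[0,0,0.494],[0,0,0.494],[0,0,0.494],[0,0,0.494],[0,0,0.494],[0,0,0.494],[0,0,0.494],[0,0,0.494],[0,0,0.494],[0,0,0.494],[0,0,0.494]], grip=[-0.18,-0.18,-0.18,-0.18,-0.18,-0.18,-0.18,-0.18,-0.18,-0.18,-0.18,-0.18])

```text
time: 21.0
ee_pos: [0.5165, 0.279, 0.2626]
tcp_rot: [-180.0, 0.0, 98.6]
wrist_force: [-0.4, 1.1, 0.3]
opening: 0.0501
grasp_force: 0.0
```

>>> carry_out(linear=[[0.044,0.99,0],[0.044,0.99,0],[0.044,0.99,0],[0.044,0.99,0],[0,0,0],[0,0,-0.5],[0,0,-1],[0,0,-1],[0,0,0],[0,0,0]], rotation=[[0,0,0],[0,0,0],[0,0,0],[0,0,0],[0,0,0],[0,0,0],[0,0,0],[0,0,0],[0,0,0],[0,0,0]], grip=[-0.18,-0.18,-0.18,-0.18,-0.18,-0.18,-0.18,-0.18,-0.18,-0.18])

```text
time: 22.0
ee_pos: [0.5198, 0.3564, 0.213]
tcp_rot: [-180.0, 0.0, 98.4]
wrist_force: [-0.1, 0.0, 0.7]
opening: 0.0503
grasp_force: 0.0
```

>>> carry_out(linear=[[-0.03,0.03,-1],[0,0,-1],[0,0,-1],[0,0,-0.6],[0,0,-0.35],[0,0,0]], rotation=[[0,0,0],[0,0,0],[0,0,0],[0,0,0],[0,0,0],[0,0,0]], grip=[-0.18,-0.18,-0.18,-0.18,-0.18,-0.18])

```text
time: 22.6
ee_pos: [0.5194, 0.3577, 0.1339]
tcp_rot: [-180.0, 0.0, 98.5]
wrist_force: [0.8, -0.4, -0.9]
opening: 0.0509
grasp_force: 0.0
```

>>> carry_out(linear=[[0,0,0],[0,0,0],[0,0,0],[0,0,0],[0,0,0],[0,0,0]], rotation=[[0,0,0],[0,0,0],[0,0,0],[0,0,0],[0,0,0],[0,0,0]], grip=[1,1,1,1,1,1], grip_force=45)

```text
time: 23.2
ee_pos: [0.5198, 0.3582, 0.1351]
tcp_rot: [179.9, -0.1, 98.5]
wrist_force: [0.1, 1.1, 6.1]
opening: 0.0131
grasp_force: 46.0
```

>>> carry_out(linear=[[0,0,0.2],[0,0,0.5],[0,0,0.8],[0,0,1],[0,0,1],[0,0,1],[0,0,1],[0,0,1],[0,0,1],[0,0,0.8],[0,0,0.4],[0,0,0]], rotation=[[0,0,0],[0,0,0],[0,0,0],[0,0,0],[0,0,0],[0,0,0],[0,0,0],[0,0,0],[0,0,0],[0,0,0],[0,0,0],[0,0,0]], grip=[1,1,1,1,1,1,1,1,1,1,1,1])

```text
time: 24.4
ee_pos: [0.5195, 0.358, 0.3087]
tcp_rot: [180.0, -0.0, 98.5]
wrist_force: [-0.2, -0.4, -7.9]
opening: 0.0132
grasp_force: 44.3
```

>>> carry_out(linear=[[0.06,-0.4,0],[0.06,-0.8,0],[0.06,-1,0],[0.06,-1,0],[0.06,-1,0],[0.06,-1,0],[0.06,-1,0],[0.06,-1,0],[0.06,-1,0],[0.06,-1,0],[0.06,-1,0],[0.06,-1,0]], rotation=[[0,0,-0.05],[0,0,-0.05],[0,0,-0.05],[0,0,-0.05],[0,0,-0.05],[0,0,-0.05],[0,0,-0.05],[0,0,-0.05],[0,0,-0.05],[0,0,-0.05],[0,0,-0.05],[0,0,-0.05]], grip=[1,1,1,1,1,1,1,1,1,1,1,1])

```text
time: 25.6
ee_pos: [0.5331, 0.1317, 0.3074]
tcp_rot: [-179.9, 0.0, 93.6]
wrist_force: [-1.0, -0.6, -8.4]
opening: 0.0129
grasp_force: 44.3
```

>>> carry_out(linear=[[0.06,-1,0],[0.06,-1,0],[0.06,-1,0],[0.06,-1,0],[0.06,-1,0],[0.06,-1,0],[0.06,-1,0],[0.06,-0.8,0],[0.06,-0.6,0],[0.06,-0.4,0],[0,0,0],[0,0,0]], rotation=[[0,0,0],[0,0,0],[0,0,0],[0,0,0],[0,0,0],[0,0,0],[0,0,0],[0,0,0],[0,0,0],[0,0,0],[0,0,0],[0,0,0]], grip=[1,1,1,1,1,1,1,1,1,1,1,1])

```text
time: 26.8
ee_pos: [0.5458, -0.0419, 0.3079]
tcp_rot: [-180.0, -0.0, 93.7]
wrist_force: [-0.2, 0.6, -7.7]
opening: 0.013
grasp_force: 44.3
```

>>> carry_out(linear=[[0,0,0],[0,0,0],[0,0,0],[0,0,0],[0,0,0],[0,0,0],[0,0,0]], rotation=[[0.024,-0.374,0],[0.047,-0.748,0],[0.047,-0.748,0],[0.047,-0.748,0],[0.047,-0.748,0],[0.024,-0.374,0],[0,0,0]], grip=[1,1,1,1,1,1,1])

```text
time: 27.5
ee_pos: [0.544, -0.0413, 0.3075]
tcp_rot: [150.0, 0.0, 93.7]
wrist_force: [-0.5, 0.5, -7.1]
opening: 0.0129
grasp_force: 44.6
```

```bash
python3 - <<'E'
from h import *
from scipy.spatial.transform import Rotation as Ro
import cv2
o=bot.get_obs(); print(o["ee_pos"].round(4),o["tcp_rot"],o["opening"],o["q"].round(1),o["torque"].round(2))
R=Ro.from_euler("xyz",o["tcp_rot"],degrees=True).as_matrix(); print(R.round(3))
t=bot.camera("top"); s=bot.camera("side"); cv2.imwrite("pics/s6.png",s); cv2.imwrite("pics/t6.png",t)
# predicted slab corners: tool y ~ slab +x, tool x?; up=-z
u=-R[:,2]; n=R[:,1]*np.sign(R[0,1]); yy=np.cross(u,n)
og=o["ee_pos"]-.1231*u+.0012*yy
for n_,c in(("low+y",(7,70,0)),("low-y",(7,-70,0)),("top-y",(7,-70,140)),("cut",(7,70,105)),("cut2",(7,35,140))):
    p=og+(n*c[0]+yy*c[1]+u*c[2])/1000; print(n_,p.round(3),[proj(k,p).round(1) for k in M])
E
```

```text
[ 0.544  -0.0413  0.3075] [1.50005574e+02 1.97730620e-02 9.37141547e+01] 0.012927231674290532 [ -7.1 -23.4 -13.2  70.6   5.3  80.6] [-0.09  1.41 -0.06]
[[-0.065  0.864  0.499]
 [ 0.998  0.056  0.032]
 [-0.     0.5   -0.866]]
low+y [0.607 0.034 0.204] [array([323.7, 214. ]), array([272.2, 229.8])]
low-y [ 0.616 -0.106  0.204] [array([320.7, 185.7]), array([350., 224.])]
top-y [ 0.546 -0.11   0.326] [array([348. , 140.3]), array([360.3, 253.8])]
cut [0.554 0.031 0.295] [array([346.1, 178.3]), array([270.1, 252. ])]
cut2 [ 0.539 -0.005  0.326] [array([352.4, 158.8]), array([292. , 258.9])]
```

>>> carry_out(linear=[[-0.086,-0.06,-0.5],[-0.086,-0.06,-0.9],[-0.086,-0.06,-0.9],[-0.086,-0.06,-0.9],[-0.086,-0.06,-0.77],[0,0,0],[0,0,0]], rotation=[[0,0,0],[0,0,0],[0,0,0],[0,0,0],[0,0,0],[0,0,0],[0,0,0]], grip=[1,1,1,1,1,1,1])

```text
time: 28.3
ee_pos: [0.5374, -0.0481, 0.2282]
tcp_rot: [150.1, 0.0, 93.7]
wrist_force: [0.4, 0.2, -6.8]
opening: 0.0134
grasp_force: 44.8
```

```bash
python3 - <<'E'
from h import *
from scipy.spatial.transform import Rotation as Ro
import cv2
o=bot.get_obs(); print(o["ee_pos"].round(4),o["tcp_rot"])
R=Ro.from_euler("xyz",o["tcp_rot"],degrees=True).as_matrix()
E=[.5417,-.0458,np.radians(3.62)]; a=np.radians(60)
u=-R[:,2]; n=R[:,1]; yy=np.cross(u,n); og=o["ee_pos"]-.1231*u+.0012*yy
lc=w(E,(60+12*np.sin(a),0,55+12*np.cos(a))); d=(og-.007*n)-lc; print("slab back-bottom rel ledge corner: n,u,y",[round(1000*d@v,1) for v in(n,u,yy)])
ims=[]
for k in M:
    im=bot.camera(k); cv2.imwrite(f"pics/{k}7.png",im); im=cv2.convertScaleAbs(im,alpha=1.5,beta=20)
    P=lambda p:np.array(proj(k,p))
    c0=P(og).astype(int)-50; cr=lambda q:tuple(((q-c0)*3.9).astype(int).tolist())
    b=cv2.resize(im[c0[1]:c0[1]+102,c0[0]:c0[0]+102],(398,398),interpolation=cv2.INTER_CUBIC)
    pts=[P(og+(n*7+yy*y+u*z)/1000) for y,z in((-70,0),(70,0),(70,105),(35,140),(-70,140))]
    for q in pts: cv2.circle(b,cr(q),3,(0,255,0),-1)
    for y,h in((-72,0),(72,0),(-72,28),(72,28)): cv2.circle(b,cr(P(lc+(yy*y+n*h)/1000)),3,(255,0,255),-1)
    ims.append(b)
cv2.imwrite("pics/c8.png",np.hstack(ims))
E
```

```text
[ 0.5374 -0.0481  0.2282] [1.50110445e+02 1.64906273e-02 9.36763003e+01]
slab back-bottom rel ledge corner: n,u,y [np.float64(11.4), np.float64(59.1), np.float64(-0.8)]
```

View pics/c8.png

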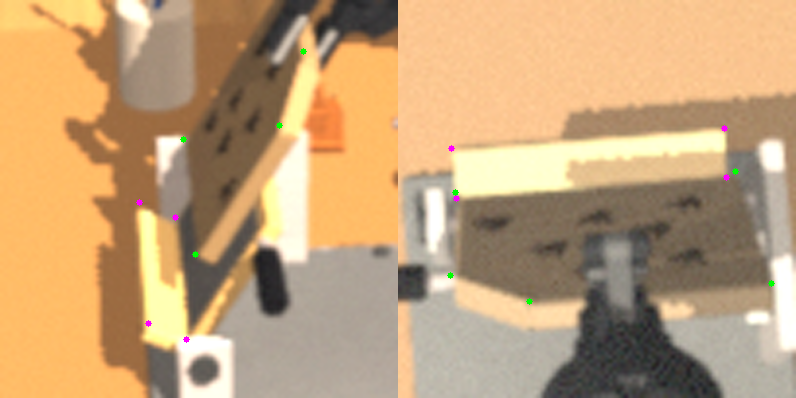

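Last picture: the slab hangs square to the ledge with footprints outward and its lower edge over the ledge opening. The ledge predictions match the image at (452,149) and (724,128), and the slab sits 1–2 mm towards -y.

>>> carry_out(linear=[[0.25,0.07,-0.433],[0.25,0.03,-0.433],[0.25,0.016,-0.433],[0.25,0.016,-0.433],[0.25,0.016,-0.433],[0,0,0],[0,0,0]], rotation=[[0,0,0],[0,0,0],[0,0,0],[0,0,0],[0,0,0],[0,0,0],[0,0,0]], grip=[1,1,1,1,1,1,1])

```text
time: 29.1
ee_pos: [0.5621, -0.0451, 0.1849]
tcp_rot: [150.1, 0.0, 93.7]
wrist_force: [-1.0, 0.2, -7.4]
opening: 0.013
grasp_force: 44.7
```

>>> carry_out(linear=[[0.05,0.003,-0.087],[0.05,0.003,-0.087],[0.05,0.003,-0.087],[0,0,0]], rotation=[[0,0,0],[0,0,0],[0,0,0],[0,0,0]], grip=[1,1,1,1])

```text
time: 29.5
ee_pos: [0.5651, -0.045, 0.1798]
tcp_rot: [150.0, 0.0, 93.7]
wrist_force: [-0.1, 0.3, -7.1]
opening: 0.0129
grasp_force: 44.7
```

>>> carry_out(linear=[[-0.13,-0.008,-0.075],[-0.13,-0.008,-0.075],[-0.086,-0.006,-0.05],[0,0,0]], rotation=[[0,0,0],[0,0,0],[0,0,0],[0,0,0]], grip=[1,1,1,1])

```text
time: 29.9
ee_pos: [0.5579, -0.0454, 0.1759]
tcp_rot: [150.0, 0.0, 93.7]
wrist_force: [-0.1, 0.7, -7.2]
opening: 0.0131
grasp_force: 44.8
```

>>> carry_out(linear=[[0.025,0.002,-0.043],[0.025,0.002,-0.043],[0.025,0.002,-0.043],[0,0,0]], rotation=[[0,0,0],[0,0,0],[0,0,0],[0,0,0]], grip=[1,1,1,1])

```text
time: 30.3
ee_pos: [0.5598, -0.0453, 0.1734]
tcp_rot: [150.0, 0.0, 93.7]
wrist_force: [-0.6, -0.2, -6.7]
opening: 0.013
grasp_force: 44.8
```

>>> carry_out(linear=[[0.025,0.002,-0.043],[0.025,0.002,-0.043],[0,0,0]], rotation=[[0,0,0],[0,0,0],[0,0,0]], grip=[1,1,1])

```text
time: 30.6
ee_pos: [0.5608, -0.0456, 0.1735]
tcp_rot: [149.9, 0.1, 93.6]
wrist_force: [-11.9, -2.9, 6.4]
opening: 0.0132
grasp_force: 47.4
```

>>> carry_out(linear=[[-0.043,-0.003,-0.025],[-0.043,-0.003,-0.025],[0,0,0]], rotation=[[0,0,0],[0,0,0],[0,0,0]], grip=[1,1,1])

```text
time: 30.9
ee_pos: [0.5597, -0.0457, 0.1729]
tcp_rot: [149.8, 0.1, 93.6]
wrist_force: [-5.4, -3.2, 3.1]
opening: 0.0131
grasp_force: 46.4
```

>>> carry_out(linear=[[-0.043,-0.003,-0.025],[-0.043,-0.003,-0.025],[0,0,0]], rotation=[[0,0,0],[0,0,0],[0,0,0]], grip=[1,1,1])

```text
time: 31.2
ee_pos: [0.5586, -0.0458, 0.1722]
tcp_rot: [149.7, 0.1, 93.7]
wrist_force: [-2.4, -1.7, 5.8]
opening: 0.013
grasp_force: 46.7
```

>>> carry_out(linear=[[-0.043,-0.003,-0.025],[-0.022,0,-0.0125],[0,0,0]], rotation=[[0,0,0],[0,0,0],[0,0,0]], grip=[1,1,1])

```text
time: 31.5
ee_pos: [0.5575, -0.0457, 0.1717]
tcp_rot: [149.7, 0.1, 93.7]
wrist_force: [-1.0, -2.0, 5.0]
opening: 0.0132
grasp_force: 46.6
```

>>> carry_out(linear=[[-0.043,-0.003,-0.025],[-0.022,0,-0.0125],[0,0,0]], rotation=[[0,0,0],[0,0,0],[0,0,0]], grip=[1,1,1])

```text
time: 31.8
ee_pos: [0.5563, -0.0456, 0.171]
tcp_rot: [149.7, 0.1, 93.7]
wrist_force: [0.0, -0.6, 6.2]
opening: 0.0132
grasp_force: 46.6
```

```bash
python3 - <<'E'
from h import *
o=bot.get_obs(); print(o["ee_pos"].round(4),o["tcp_rot"].round(2),o["wrist_force"].round(1),o["torque"].round(2))
E
```

```text
[ 0.5563 -0.0456  0.171 ] [1.497e+02 7.000e-02 9.368e+01] [ 0.  -0.6  6.2] [-0.05 -0.55 -0.13]
```

>>> carry_out(linear=[[-0.043,-0.003,-0.025],[-0.022,0,-0.0125],[0,0,0]], rotation=[[0,0,0],[0,0,0],[0,0,0]], grip=[1,1,1])

```text
time: 32.1
ee_pos: [0.5555, -0.0457, 0.1707]
tcp_rot: [149.6, 0.1, 93.7]
wrist_force: [3.2, -1.0, 4.6]
opening: 0.0131
grasp_force: 46.3
```

>>> carry_out(linear=[[-0.03,-0.002,-0.018],[-0.022,0,-0.0125],[0,0,0]], rotation=[[0,0,0],[0,0,0],[0,0,0]], grip=[1,1,1])

```text
time: 32.4
ee_pos: [0.5546, -0.0458, 0.1703]
tcp_rot: [149.6, 0.1, 93.7]
wrist_force: [3.2, 0.2, 5.9]
opening: 0.0131
grasp_force: 46.5
```

>>> carry_out(linear=[[-0.043,-0.003,-0.025],[-0.022,0,-0.0125],[0,0,0]], rotation=[[0,0,0],[0,0,0],[0,0,0]], grip=[1,1,1])

```text
time: 32.7
ee_pos: [0.5536, -0.0458, 0.1699]
tcp_rot: [149.6, 0.1, 93.7]
wrist_force: [4.0, -1.2, 5.2]
opening: 0.0132
grasp_force: 46.7
```

```bash
python3 - <<'E'
from h import *
import cv2
o=bot.get_obs(); print(o["ee_pos"].round(4),o["tcp_rot"].round(2),o["wrist_force"].round(1),o["torque"].round(2))
for k in M: cv2.imwrite(f"pics/{k}8.png",bot.camera(k))
E
```

```text
[ 0.5536 -0.0458  0.1699] [1.4956e+02 8.0000e-02 9.3680e+01] [ 4.  -1.2  5.2] [ 0.07 -1.78 -0.24]
```

>>> carry_out(linear=[[-0.037,-0.002,-0.021],[-0.037,-0.002,-0.021],[0,0,0]], rotation=[[0.003,-0.05,0],[0.003,-0.05,0],[0,0,0]], grip=[1,1,1])

```text
time: 33.1
ee_pos: [0.552, -0.0459, 0.1692]
tcp_rot: [148.7, 0.1, 93.7]
wrist_force: [4.3, -1.7, 6.8]
opening: 0.0133
grasp_force: 46.7
```

```bash
python3 - <<'E'
from h import *
o=bot.get_obs(); print(o["ee_pos"].round(4),o["tcp_rot"].round(2),o["wrist_force"].round(1),o["torque"].round(2))
E
```

```text
[ 0.552  -0.0459  0.1692] [1.4874e+02 9.0000e-02 9.3680e+01] [ 4.3 -1.7  6.8] [ 0.06 -1.7  -0.21]
```

>>> carry_out(linear=[[-0.037,-0.002,-0.021],[-0.037,-0.002,-0.021],[0,0,0]], rotation=[[0.003,-0.05,0],[0.003,-0.05,0],[0,0,0]], grip=[1,1,1])

```text
time: 33.4
ee_pos: [0.5505, -0.046, 0.1685]
tcp_rot: [147.9, 0.1, 93.7]
wrist_force: [2.7, -1.3, 7.3]
opening: 0.0132
grasp_force: 46.7
```

```bash
python3 - <<'E'
from h import *
import cv2
o=bot.get_obs(); print(o["ee_pos"].round(4),o["tcp_rot"].round(2),o["wrist_force"].round(1),o["torque"].round(2))
for k in M: cv2.imwrite(f"pics/{k}9.png",bot.camera(k))
E
```

```text
[ 0.5505 -0.046   0.1685] [1.4792e+02 1.0000e-01 9.3690e+01] [ 2.7 -1.3  7.3] [ 0.06 -1.64 -0.18]
```

```bash
python3 - <<'E'
import cv2,numpy as np
for a,b in(("s5.png","t5.png"),("side7.png","top7.png"),("side8.png","top8.png"),("side9.png","top9.png")):
    s=cv2.imread("pics/"+a).max(2); t=cv2.imread("pics/"+b).max(2)
    r=[]
    for im,(y0,y1,x0,x1) in((s,(235,262,335,356)),(t,(252,275,238,266))):
        m=im[y0:y1,x0:x1]<45; ys,xs=np.nonzero(m); r+= [m.sum(),(xs.mean()+x0).round(2),(ys.mean()+y0).round(2)]
    print(a,r)
E
```

```text
s5.png [np.int64(127), np.float64(344.13), np.float64(245.18), np.int64(156), np.float64(255.01), np.float64(263.83)]
side7.png [np.int64(112), np.float64(345.19), np.float64(246.33), np.int64(149), np.float64(254.99), np.float64(263.77)]
side8.png [np.int64(105), np.float64(346.6), np.float64(247.08), np.int64(153), np.float64(254.99), np.float64(264.91)]
side9.png [np.int64(101), np.float64(347.53), np.float64(247.5), np.int64(148), np.float64(255.11), np.float64(266.03)]
```

The handle blob moved about 2 px, so the slab and board have turned together by about 2–3°. That is the board taking up the pin's play in its holes, and the slab lies flat on it. I'll release gently.

>>> carry_out(linear=[[-0.02,0,0.035],[0,0,0],[0,0,0],[0,0,0],[0,0,0]], rotation=[[0,0,0],[0,0,0],[0,0,0],[0,0,0],[0,0,0]], grip=[1,0.4,0.4,0.4,0.4])

```text
time: 34.0
ee_pos: [0.5476, -0.0458, 0.1649]
tcp_rot: [148.4, 0.0, 93.7]
wrist_force: [0.2, 0.2, -0.5]
opening: 0.0253
grasp_force: 0.0
```

```bash
python3 - <<'E'
from h import *
import cv2
o=bot.get_obs(); print(o["ee_pos"].round(4),o["tcp_rot"].round(2),o["wrist_force"].round(1),o["opening"])
t=bot.camera("top"); cv2.imwrite("pics/top10.png",t); m=t.max(2)[252:275,238:266]<45; print(np.nonzero(m)[0].mean()+252)
E
```

```text
[ 0.5476 -0.0458  0.1649] [1.4844e+02 3.0000e-02 9.3670e+01] [ 0.2  0.2 -0.5] 0.025316534332819995
266.3066666666667
```

>>> carry_out(linear=[[-0.13,-0.008,0.21],[-0.26,-0.017,0.426],[-0.5,-0.03,0.85],[-0.5,-0.03,0.85],[-0.5,-0.03,0.85],[-0.5,0,0.8],[-0.8,0,0.3],[-0.8,0,0],[-0.8,0,0],[0,0,0]], rotation=[[0,0,0],[0,0,0],[0,0,0],[0,0,0],[0,0,0],[0,0,0],[0,0,0],[0,0,0],[0,0,0],[0,0,0]], grip=[0.4,0.4,0.4,0.4,0.4,0.4,0.4,0.4,0.4,0.4])

```text
time: 35.05
ee_pos: [0.4508, -0.0483, 0.2523]
tcp_rot: [148.3, 0.1, 93.6]
wrist_force: [0.1, -0.3, -0.6]
opening: 0.0256
grasp_force: 0.0
```

```bash
python3 - <<'E'
from h import *
import cv2
from scipy.optimize import least_squares
o=bot.get_obs(); print(o["ee_pos"].round(4),o["wrist_force"].round(1))
t=bot.camera("top"); s=bot.camera("side"); cv2.imwrite("pics/top11.png",t); cv2.imwrite("pics/side11.png",s)
m=t.max(2)[252:275,238:266]<45; print("handle v",np.nonzero(m)[0].mean()+252)
E=[.5417,-.0458,np.radians(3.62)]
for d in(56,57,58,60):
    a=np.radians(d); n=np.array([np.sin(a),0,np.cos(a)]); u=np.array([-np.cos(a),0,np.sin(a)]); c=np.array([60,0,55])+12*n
    q=[c+14*n+np.array([0,y,0])+z*u for y,z in((-70,3),(70,3),(70,105),(35,140),(-70,140))]
    print(d,[proj("top",w(E,p)).round(0).astype(int).tolist() for p in q],[proj("side",w(E,p)).round(0).astype(int).tolist() for p in q])
# column / row profiles across slab in top image
row=t[245,255:375]; print("row245",row.max(1).tolist())
for c in(295,325): print("col",c,t[215:300,c].max(1).tolist())
row=t[270,255:375]; print("row270",row.max(1).tolist())
E
```

```text
[ 0.4508 -0.0483  0.2523] [ 0.1 -0.3 -0.6]
handle v 266.27814569536423
56 [[347, 231], [279, 236], [279, 259], [298, 266], [356, 262]] [[318, 228], [321, 258], [344, 229], [350, 211], [346, 190]]
57 [[347, 231], [279, 236], [279, 258], [298, 265], [355, 261]] [[318, 228], [321, 258], [343, 229], [349, 210], [346, 190]]
58 [[347, 231], [279, 236], [278, 257], [297, 264], [355, 259]] [[318, 228], [321, 258], [342, 228], [348, 210], [345, 189]]
60 [[347, 231], [279, 236], [278, 255], [297, 261], [355, 257]] [[318, 228], [320, 259], [341, 228], [347, 210], [343, 189]]
row245 [152, 151, 153, 152, 152, 153, 152, 151, 153, 142, 119, 106, 104, 89, 57, 67, 127, 180, 180, 176, 151, 93, 74, 83, 95, 92, 77, 72, 68, 59, 56, 50, 44, 43, 45, 59, 60, 73, 70, 72, 74, 70, 69, 73, 71, 75, 74, 69, 75, 72, 71, 71, 68, 73, 69, 71, 72, 61, 62, 71, 70, 63, 63, 71, 73, 73, 71, 62, 61, 55, 44, 42, 45, 37, 39, 43, 64, 69, 73, 71, 72, 74, 73, 75, 74, 71, 72, 72, 69, 75, 72, 73, 73, 72, 72, 72, 74, 79, 76, 74, 73, 67, 67, 90, 113, 118, 115, 119, 112, 104, 97, 97, 100, 96, 97, 98, 98, 96, 98, 99]
col 295 [152, 15
[... 674 characters left out ...]
, 106, 106, 105, 104, 102, 109, 105, 107, 104, 104, 106, 107, 106, 107, 103, 105, 105, 103, 104, 103, 102, 101, 104]
row270 [46, 52, 54, 54, 61, 66, 70, 71, 74, 89, 88, 85, 82, 79, 80, 82, 96, 107, 110, 108, 109, 108, 106, 121, 147, 159, 165, 164, 163, 163, 156, 149, 146, 139, 130, 121, 122, 130, 136, 140, 147, 148, 150, 158, 154, 154, 151, 153, 152, 152, 150, 149, 146, 140, 139, 142, 140, 139, 139, 140, 135, 132, 132, 131, 128, 127, 121, 118, 119, 112, 114, 110, 107, 111, 109, 112, 110, 109, 108, 108, 106, 109, 106, 104, 107, 111, 106, 108, 105, 105, 107, 109, 106, 108, 107, 110, 110, 124, 159, 189, 196, 193, 192, 167, 109, 113, 159, 177, 179, 183, 177, 152, 106, 98, 96, 93, 97, 97, 98, 97]
```

```bash
python3 - <<'E'
import cv2,numpy as np
t=cv2.imread("pics/top11.png"); b=cv2.imread("pics/t5.png")
h=cv2.cvtColor(t,cv2.COLOR_BGR2HSV); hb=cv2.cvtColor(b,cv2.COLOR_BGR2HSV)
for r in(240,248,255):
    print(r,"sat L",h[r,270:294,1].tolist(),"\n   bare",hb[r,270:294,1].tolist(),"\n sat R",h[r,340:364,1].tolist(),"\n   bare",hb[r,340:364,1].tolist())
d=cv2.absdiff(t,b).max(2)
for n,c in (("pin",(250,270,365,395)),("rest",(265,305,430,475))): print(n,d[c[0]:c[1],c[2]:c[3]].mean().round(1))
# bystanders vs first picture
z=cv2.imread("pics/top0.png")
for n,c in(("slate",(305,335,75,165)),("tray",(130,172,262,318)),("book",(155,236,122,188)),("jar",(205,245,462,522)),("smallpins",(318,352,400,478))):
    print(n,(cv2.absdiff(t,z).max(2)[c[0]:c[1],c[2]:c[3]]>40).mean().round(3))
E
```

```text
240 sat L [29, 41, 38, 36, 37, 36, 28, 31, 54, 86, 93, 88, 90, 90, 93, 93, 87, 93, 98, 98, 97, 85, 86, 91] 
   bare [32, 37, 39, 39, 41, 39, 28, 31, 59, 86, 96, 96, 95, 95, 95, 93, 94, 96, 95, 95, 94, 95, 93, 95] 
 sat R [89, 90, 83, 90, 91, 89, 78, 78, 84, 69, 32, 35, 43, 35, 34, 37, 30, 40, 38, 39, 37, 37, 35, 46] 
   bare [40, 21, 16, 26, 16, 35, 71, 104, 92, 55, 44, 25, 32, 41, 37, 33, 38, 41, 40, 38, 36, 39, 36, 47]
248 sat L [26, 35, 32, 38, 36, 36, 37, 35, 53, 78, 91, 105, 92, 91, 92, 86, 86, 86, 89, 87, 87, 100, 91, 83] 
   bare [26, 33, 33, 38, 38, 32, 36, 36, 51, 81, 90, 92, 57, 38, 31, 26, 31, 31, 38, 33, 16, 22, 41, 21] 
 sat R [90, 87, 94, 88, 87, 82, 84, 95, 90, 90, 94, 81, 50, 39, 36, 36, 34, 30, 31, 37, 34, 34, 31, 41] 
   bare [22, 27, 33, 20, 17, 34, 22, 42, 52, 95, 94, 78, 47, 38, 32, 33, 30, 47, 40, 37, 34, 34, 37, 42]
255 sat L [26, 28, 34, 31, 36, 36, 32, 33, 67, 88, 87, 88, 81, 92, 92, 86, 85, 91, 85, 86, 82, 79, 85, 92] 
   bare [26, 28, 32, 31, 35, 38, 39, 46, 63, 100, 101, 94, 50, 22, 35, 22, 32, 40, 29, 41, 30, 27, 27, 25] 
 sat R [85, 91, 98, 96, 84, 87, 92, 80, 91, 83, 84, 95, 86, 59, 41, 38, 40, 38, 33, 35, 36, 37, 34, 35] 
   bare [70, 68, 66, 70, 70, 74, 75, 84, 79, 97, 92, 101, 100, 73, 40, 38, 36, 32, 32, 34, 33, 34, 35, 34]
pin 15.1
rest 73.1
slate 0.0
tray 0.0
book 0.0
jar 0.027
smallpins 0.038
```

```bash
python3 -c "
from workcell import bot
print(bot.job_done())"
```

```text
the job is handed in; nothing more can be done
None
```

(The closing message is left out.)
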